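# Load the analyser's reagent carrier

## Task

Load the analyser's carrier tray for the morning run: stand the short round bottle in the large round pocket, the square bottle in the square pocket, the deep pipette-tip box in the oblong pocket and the small vial in the small round pocket, each fully down in its pocket. Keep everything upright all the while, and leave the tall bottle and the flat box standing where they are.

Things in the scene. Friction and masses are not known exactly. Their poses are not given: they have to be found in the camera images.
- round_bottle: Short round reagent bottle: amber body 46 diameter and 60 high, white cap 34 diameter and 14 high on top (74 overall), paper label band (sizes in mm); about 0.13 kg. Stands upright; origin at the centre of its underside, z up. Goes into the large round pocket.
- square_bottle: Square reagent bottle: amber body 44 x 44 and 64 high, white round cap 30 diameter and 12 high on top (76 overall) (sizes in mm); about 0.14 kg. Stands upright; origin at the centre of its underside, z up, x and y square to its sides. Goes into the square pocket.
- tip_box: Deep pipette-tip box: closed, rigid, white with grey lid, 64 (along its x) x 44 (along its y) x 50 high (sizes in mm); about 0.10 kg. Lid and body have flush straight sides and do not come apart. Origin at the centre of its underside, z up. Goes into the oblong pocket, lid up.
- vial: Small control vial: amber, 24 diameter and 55 high including a white cap of the same diameter 12 high (sizes in mm); about 0.035 kg. Stands upright; origin at the centre of its underside, z up. Goes into the small round pocket.
- tall_bottle: Look-alike, to be left alone: tall round bottle, amber body 46 diameter and 100 high with a narrow white cap 22 diameter and 14 high (114 overall). Origin at the centre of its underside, z up. Sizes in mm.
- flat_box: Look-alike, to be left alone: flat slide box, white with grey lid, 78 (along its x) x 48 x 20 high. Origin at the centre of its underside, z up. Sizes in mm.
- well_round: Fixed white block 92 x 92 x 18 with one pocket 14 deep in its middle; underside 5, pocket floor 9, top 23 above the table. Four such blocks fill the 2 x 2 stations (98 apart) of a low tray 212 x 212 x 16, in changing order. Origin: centre of its underside; z up; x, y along its edges. Pocket: large and round, 60 diameter (for the short round bottle). Sizes in mm.
- well_square: Fixed white block 92 x 92 x 18 with one pocket 14 deep in its middle; underside 5, pocket floor 9, top 23 above the table. Four such blocks fill the 2 x 2 stations (98 apart) of a low tray 212 x 212 x 16, in changing order. Origin: centre of its underside; z up; x, y along its edges. Pocket: square, 60 x 60 (for the square bottle). Sizes in mm.
- well_long: Fixed white block 92 x 92 x 18 with one pocket 14 deep in its middle; underside 5, pocket floor 9, top 23 above the table. Four such blocks fill the 2 x 2 stations (98 apart) of a low tray 212 x 212 x 16, in changing order. Origin: centre of its underside; z up; x, y along its edges. Pocket: oblong, 80 along x and 60 along y (for the deep tip box). Sizes in mm.
- well_vial: Fixed white block 92 x 92 x 18 with one pocket 14 deep in its middle; underside 5, pocket floor 9, top 23 above the table. Four such blocks fill the 2 x 2 stations (98 apart) of a low tray 212 x 212 x 16, in changing order. Origin: centre of its underside; z up; x, y along its edges. Pocket: small and round, 38 diameter (for the vial). Sizes in mm.

How it is judged:
At the end, for the whole second after the job is handed in: Each of the four things stands in its own pocket (centre within 14 mm, underside under 9 mm above the block's underside, tilt under 0.12 rad), released and at rest; the tall bottle and flat box stand upright within 30 mm of their start (horizontal distance between round_bottle and well_round below 0.014 m and z of round_bottle in the frame of well_round below 0.009 m and angle between each of round_bottle, square_bottle, tip_box, vial, tall_bottle, flat_box's own z axis and vertical below 0.12 rad and linear speed of each of round_bottle, square_bottle, tip_box, vial below 0.02 m/s and contact force between each of round_bottle, square_bottle, tip_box, vial and the fingers below 0.1 N and horizontal distance between square_bottle and well_square below 0.014 m and z of square_bottle in the frame of well_square below 0.009 m and horizontal distance between tip_box and well_long below 0.014 m and z of tip_box in the frame of well_long below 0.009 m and horizontal distance between vial and well_vial below 0.014 m and z of vial in the frame of well_vial below 0.009 m and distance of each of tall_bottle, flat_box from where it was at the start of the episode below 0.03 m); the robot touches nothing.
It fails at once if the tall bottle is pushed more than 30 mm, lifted or tipped over (distance of tall_bottle from where it was at the start of the episode above 0.03 m or angle between tall_bottle's own z axis and vertical above 0.6 rad).
It fails at once if the flat box is pushed more than 30 mm, lifted or tipped over (distance of flat_box from where it was at the start of the episode above 0.03 m or angle between flat_box's own z axis and vertical above 0.6 rad).
It fails at once if one of the bottles, the vial or the tip box is laid over (more than 40 degrees) (angle between any of round_bottle, square_bottle, tip_box, vial's own z axis and vertical above 0.7 rad).
It also fails if it takes over 112 s, if anything falls off the work surface, if the arm or the gripper's body presses on something with over 40 N, if the wrist force passes 120 N, or if a joint passes its speed limit or range.

## Robot

A 6-joint arm with a two-finger parallel gripper is mounted at the origin on the work surface. World frame = base frame: x ahead of the robot, y to its left, z up, the work surface at z = 0. Lengths are in m, angles in rad, forces in N, time in s.
With the tool pointing down it reaches from about 0.25 to 0.725 m from the base axis. Payload 4 kg.
Tool frame: the origin (TCP) lies midway between the tips of the shut fingers; the grasp point (between the pads) lies 19 mm behind it; z points along the fingers, y is the line along which they close (so a half turn about z gives the same grasp; the last joint's range is limited). The gripper opens to 85 mm and grips with 20 to 120 N. Pads are 22 mm wide; open, the fingers measure 114 mm over their backs; the gripper's body (76 mm by 85 mm) begins 54 mm behind the grasp point. The pads swing forward as they close: fully open they stand 13 mm farther back than shut.
Start: joints at [-1.209, 0.241, 0.005, 1.335, 0, 1.571], TCP at [0.177, -0.468, 0.231] pointing down, gripper open.
Joint ranges: [-2.72, 2.72], [-1.05, 1.87], [-1.09, 1.28], [-1.99, 2.15], [-1.42, 1.44], [-3.14, 3.14]. Speed limits (rad/s): [2.79, 2.79, 3.14, 3.14, 3.14, 3.14].

## Interface

Orientations are given as a unit quaternion [x, y, z, w].
In Python, from workcell import get_obs, camera, job_done, silhouettes gives the robot as it stands. The module is installed in compiled form; this text tells all that it offers.
- The arm moves only by the tool drive_tool, never from a script. Its argument "increments" is a list of rows, each a list of 3 entries, a list of its own where there are three numbers: the shift along the world's x, y, z in mm, then the turn, a rotation vector about the world's x, y, z in degrees, then the opening, from 0 (shut) to 1 (fully open). A call has 1 to 8 rows; each row shifts and turns the commanded pose from where the row before left it; what a row does not reach is not made up. A row lasts 1/12 s, in which the tool goes at most 41.7 mm and 7.16 degrees, less where a joint would pass 70% of its speed; a pose out of reach is approached as far as the arm can. A call is refused whole if a number of a shift passes 41.7 or a number of a turn 7.16, either way. A call with a gripper value outside its range is refused whole. The fingers move at their own pace and stop on an object; the grip force is fixed at half the most. Time passes only in rows, so rows that do not move let the fingers close. It gives the time, the measured TCP pose, the force, the opening and the grip force at its end, in the units of the state.
- get_obs(): the state, without advancing time (a new reading comes with each control period).
- camera(name): name is "side" or "top"; returns a dict with "image" (420x560x3 uint8, red, green, blue), "K" (3x3 intrinsics, pixels), "view" (4x4, takes a point from world to camera coordinates). Camera axes: x right, y down, z forward; pixel columns grow to the right and rows downward; lengths in m; the calibration is good to about 2 mm. A picture is of the moment at which its call begins. There is no depth.
- job_done(): hands the job in; it is judged then, once.
Trained networks look in a picture, given as the dict that the camera call returned (one of the last four; its "shot" number tells which), for a name from the list of things; names that differ only in an ending like _2 or _b are one class to them, and where a whole thing is asked for, a point or a joint stands for the part that bears it (a point fixed in the world has none). Each returns a list of dicts, best first, with "conf" (0 to 1); they miss things now and then, are a little off and sometimes report something else, mostly with a low value. They report only what shows in the picture. A call takes as long as a camera call.
- silhouettes(query, picture): "region" (420x560 bool, what is visible of it) and "bbox" ([left, top, right, bottom] in pixels, round what is visible of it).
The state is a dict: "clock": time; "joint_pos": joint angles; "joint_vel": joint speeds; "tau": joint torques, N m; "eef_pos": TCP position; "tool_rot": TCP orientation; "ft_force": force on the tool from outside, world axes, zero at the start; "ft_torque": the same for the moment, N m; "grip_width": finger opening in m; "grasp_force": force on a finger pad.
Only numpy, scipy, OpenCV 4.12 (cv2) and the standard library are available. Lean on these libraries where they do the work, as an engineer would, in place of code of your own. Each camera call takes 0.05 s, during which the arm holds its last target. There are 200 camera calls.

## Working session

There is one attempt and no reset: what is moved stays moved. The work goes in short steps, Python scripts to look and compute and a tool call to move; the robot and the scene stay as the last step left them, time stands still between calls to the robot, and variables do not carry over. Pictures are saved under pics/ and viewed, at most 14 in all, crops included, and the job is handed in when it is done.

Besides the shell and the picture viewer there is one more tool, called after "Call:" by a JSON object that holds its "name" and its "arguments", one argument or row to a line. drive_tool: Moves the arm, as the interface text tells. Its arguments: {"type":"object","properties":{"increments":{"type":"array"}},"required":["increments"]}

```bash
mkdir -p pics
cat > h.py <<'E'
import numpy as np, cv2
from workcell import get_obs, camera, job_done, silhouettes
def snap(n,f=None):
    p=camera(n)
    if f: cv2.imwrite('pics/'+f,p['image'][:,:,::-1])
    return p
def toplane(p,uv,z):
    K,V=np.array(p['K']),np.array(p['view']); R,t=V[:3,:3],V[:3,3]
    d=R.T@np.linalg.inv(K)@np.array([uv[0],uv[1],1.]); c=-R.T@t
    return c+d*(z-c[2])/d[2]
E
python3 - <<'E'
from h import *
o=get_obs();print({k:np.round(o[k],3).tolist() for k in('clock','eef_pos','tool_rot','grip_width')})
H=dict(round_bottle=.074,square_bottle=.076,tip_box=.05,vial=.055,tall_bottle=.114,flat_box=.02,well_round=.023,well_square=.023,well_long=.023,well_vial=.023)
for c in('top','side'):
    p=snap(c,c+'0.png'); V=np.array(p['view']);print(c,'cam',np.round(-V[:3,:3].T@V[:3,3],3))
    for n,h in H.items():
        for r in silhouettes(n,p)[:2]:
            b=r['bbox'];m=cv2.minAreaRect(np.argwhere(r['region'])[:,::-1].astype(np.float32))
            print(n,round(r['conf'],2),np.round(b).tolist(),'top',np.round(toplane(p,m[0],h),3)[:2],'rect',np.round(m[1]),round(m[2]))
E
```

```text
{'clock': 0.0, 'eef_pos': [0.177, -0.467, 0.23], 'tool_rot': [0.984, 0.18, -0.0, -0.001], 'grip_width': 0.085}
top cam [ 0.358 -0.031  1.012]
round_bottle 0.88 [429.0, 183.0, 462.0, 212.0] top [ 0.593 -0.339] rect [23. 33.] 45
square_bottle 0.76 [363.0, 193.0, 398.0, 224.0] top [ 0.575 -0.21 ] rect [28. 28.] 77
tip_box 0.78 [286.0, 258.0, 321.0, 296.0] top [ 0.448 -0.065] rect [24. 36.] 37
tip_box 0.7 [369.0, 263.0, 402.0, 292.0] top [ 0.444 -0.221] rect [25. 34.] 63
tall_bottle 0.8 [369.0, 263.0, 406.0, 292.0] top [ 0.439 -0.209] rect [25. 34.] 63
flat_box 0.6 [425.0, 249.0, 462.0, 290.0] top [ 0.465 -0.34 ] rect [42. 27.] 66
well_round 0.76 [141.0, 221.0, 197.0, 276.0] top [0.506 0.196] rect [47. 50.] 83
well_round 0.52 [191.0, 172.0, 241.0, 221.0] top [0.613 0.111] rect [46. 47.] 84
well_square 0.74 [193.0, 217.0, 247.0, 269.0] top [0.517 0.1  ] rect [47. 48.] 84
well_long 0.94 [139.0, 179.0, 193.0, 227.0] top [0.602 0.207] rect [47. 49.] 84
well_vial 0.64 [189.0, 171.0, 244.0, 222.0] top [0.612 0.11 ] rect [47. 48.] 83
side cam [0.324 0.511 0.775]
round_bottle 0.76 [284.0, 111.0,
[... 402 characters left out ...]
0, 269.0, 202.0] top [ 0.578 -0.062] rect [20.  9.] 90
tall_bottle 0.7 [329.0, 142.0, 347.0, 184.0] top [ 0.433 -0.159] rect [18. 41.] 8
tall_bottle 0.26 [174.0, 271.0, 234.0, 319.0] top [0.568 0.249] rect [51. 45.] 12
flat_box 0.54 [324.0, 138.0, 351.0, 152.0] top [ 0.464 -0.335] rect [27. 14.] 3
well_round 0.94 [222.0, 277.0, 277.0, 332.0] top [0.506 0.201] rect [46. 47.] 16
well_square 0.66 [235.0, 242.0, 288.0, 289.0] top [0.516 0.103] rect [44. 41.] 15
well_long 0.73 [172.0, 268.0, 235.0, 320.0] top [0.602 0.212] rect [50. 46.] 14
well_vial 0.93 [195.0, 232.0, 244.0, 278.0] top [0.613 0.115] rect [47. 39.] 11
well_vial 0.4 [236.0, 239.0, 290.0, 288.0] top [0.516 0.103] rect [43. 40.] 15
```

Run:
```python
import cv2
a=cv2.imread('pics/top0.png')[160:310,130:480];b=cv2.imread('pics/side0.png')[100:340,160:400]
cv2.imwrite('pics/t1.png',cv2.resize(a,(800,343),interpolation=cv2.INTER_CUBIC));cv2.imwrite('pics/s1.png',cv2.resize(b,(600,600),interpolation=cv2.INTER_CUBIC))
```

```text
(no output)
```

View pics/t1.png

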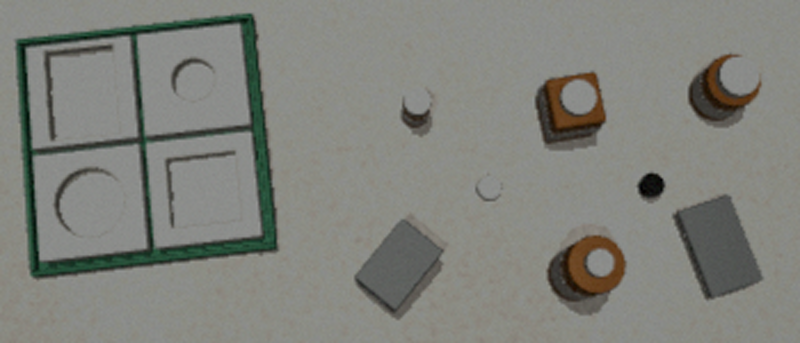

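View pics/s1.png

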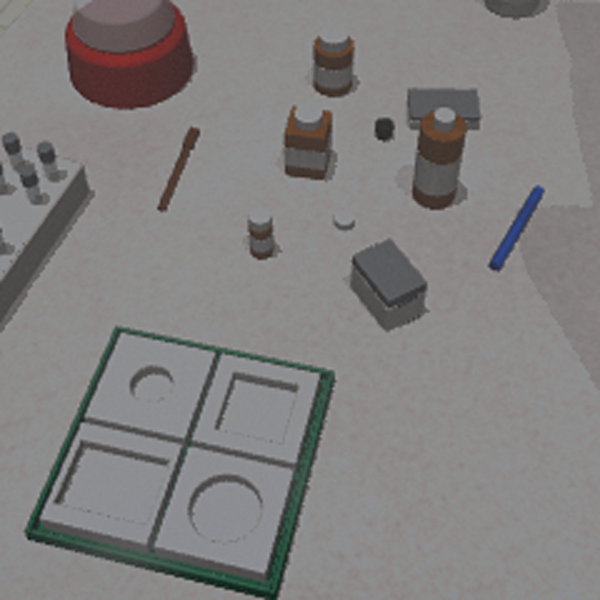

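The top view shows the tray at left: oblong pocket top left, small round top right, large round bottom left, square bottom right. In the crop, the vial is at (418,105), the square bottle at (573,102), the short bottle at (735,80), the tip box at (400,267), the tall bottle at (595,265) and the flat box at (718,247). Next I fit the models to the silhouettes.

```bash
cat > fit.py <<'E'
from h import *
from scipy.optimize import minimize
def cyl(d,z0,z1):
    a=np.linspace(0,2*np.pi,24,endpoint=False);return np.array([[d/2*np.cos(t),d/2*np.sin(t),z] for z in(z0,z1) for t in a])
def box(a,b,z0,z1): return np.array([[x,y,z] for x in(-a/2,a/2) for y in(-b/2,b/2) for z in(z0,z1)])
M=dict(round_bottle=[cyl(.046,0,.06),cyl(.034,.06,.074)],square_bottle=[box(.044,.044,0,.064),cyl(.03,.064,.076)],
 tip_box=[box(.064,.044,0,.05)],vial=[cyl(.024,0,.055)],tall_bottle=[cyl(.046,0,.1),cyl(.022,.1,.114)],flat_box=[box(.078,.048,0,.02)])
for w in('round','square','long','vial'): M['well_'+w]=[box(.092,.092,.005,.023)]
def render(p,parts,x,y,th,dz=0,s=4):
    K,V=np.array(p['K']),np.array(p['view']);im=np.zeros((420*s,560*s),np.uint8);c,q=np.cos(th),np.sin(th)
    for P in parts:
        W=P@np.array([[c,q,0],[-q,c,0],[0,0,1]])+[x,y,dz]
        u=(K@(V[:3,:3]@W.T+V[:3,3:])).T;u=u[:,:2]/u[:,2:]
        cv2.fillConvexPoly(im,cv2.convexHull(((u+.5)*s).round().astype(np.int32)),255)
    return cv2.resize(im,(560,420),interpolation=cv2.INTER_AREA)/255.
def fit(n,views,g,dz=0):
    f=lambda v:sum(np.abs(render(p,M[n],v[0],v[1],v[2],dz)-r).sum()/r.sum() for p,r in views)
    best=None
    for t in ([g[2]] if len(g)>2 else [0] if 'bottle' in n and n!='square_bottle' or n=='vial' else np.radians([-60,-30,0,30,60])):
        r=minimize(f,[g[0],g[1],t],method='Nelder-Mead',options=dict(initial_simplex=[[g[0],g[1],t],[g[0]+.015,g[1],t],[g[0],g[1]+.015,t],[g[0],g[1],t+.3]],xatol=2e-4))
        if best is None or r.fun<best.fun: best=r
    return best
E
cat > run0.py <<'E'
from fit import *
G=dict(round_bottle=(.585,-.32),square_bottle=(.57,-.2),tip_box=(.445,-.06),vial=(.57,-.06),tall_bottle=(.44,-.2),flat_box=(.465,-.34),well_round=(.506,.198),well_square=(.517,.1),well_long=(.602,.208),well_vial=(.612,.112))
P=[snap('top'),snap('side')]
for n,g in G.items():
    for S in([0],[1],[0,1]):
        vs=[]
        for i in S:
            for r in silhouettes(n,P[i]):
                m=cv2.moments(r['region'].astype(np.uint8),True);c=toplane(P[i],(m['m10']/m['m00'],m['m01']/m['m00']),M[n][0][:,2].mean())
                if np.hypot(c[0]-g[0],c[1]-g[1])<.045: vs.append((P[i],r['region'].astype(float)));break
        if len(vs)==len(S):
            b=fit(n,vs,g);print(n,S,np.round(b.x[:2],4),round(np.degrees(b.x[2]),1),round(b.fun/len(S),2))
        elif len(S)==1: print(n,S,'missing')
E
python3 run0.py
```

```text
round_bottle [0] [ 0.6041 -0.3514] 22.1 0.05
round_bottle [1] [ 0.603  -0.3532] 27.5 0.1
round_bottle [0, 1] [ 0.6033 -0.3518] 20.7 0.09
square_bottle [0] [ 0.5848 -0.216 ] 11.8 0.1
square_bottle [1] [ 0.5833 -0.2154] -77.8 0.08
square_bottle [0, 1] [ 0.5836 -0.2158] -78.8 0.09
tip_box [0] [ 0.4505 -0.0666] -38.9 0.09
tip_box [1] [ 0.4495 -0.0676] -38.4 0.06
tip_box [0, 1] [ 0.45   -0.0666] 141.1 0.08
vial [0] [ 0.5867 -0.0833] 12.2 0.12
vial [1] [ 0.5879 -0.0852] 2.3 0.08
vial [0, 1] [ 0.5872 -0.0835] 2.6 0.11
tall_bottle [0] missing
tall_bottle [1] [ 0.4438 -0.2209] 32.9 0.05
flat_box [0] [ 0.4669 -0.3421] 18.5 0.05
flat_box [1] [ 0.4667 -0.349 ] 12.4 0.59
flat_box [0, 1] [ 0.4663 -0.3432] 17.2 0.34
well_round [0] [0.5072 0.1976] 7.1 0.04
well_round [1] [0.5073 0.1961] 6.2 0.04
well_round [0, 1] [0.5074 0.1971] 6.3 0.04
well_square [0] [0.5179 0.1006] 6.3 0.02
well_square [1] missing
well_long [0] [0.6046 0.2089] 7.0 0.04
well_long [1] [0.6048 0.207 ] 5.8 0.03
well_long [0, 1] [0.6047 0.2079] 6.3 0.04
well_vial [0] [0.6158 0.1114] 5.8 0.03
well_vial [1] [0.6153 0.1077] 6.5 0.06
well_vial [0, 1] [0.6153 0.1108] 6.1 0.05
```

Both cameras agree to about 2 mm. I'll take the short bottle first, turning the closing line to near world x, which suits the tray too.

Call:
{"name": "drive_tool", "arguments": {
  "increments": [
    [[26,7,-3],[0,0,5.05],1],
    [[26,7,-3],[0,0,5.05],1],
    [[26,7,-3],[0,0,5.05],1],
    [[26,7,-3],[0,0,5.05],1],
    [[26,7,-3],[0,0,5.05],1],
    [[26,7,-3],[0,0,5.05],1],
    [[26,7,-3],[0,0,5.05],1],
    [[26,7,-3],[0,0,5.05],1]
  ]
}}

```text
clock: 3.87
eef_pos: [0.3862, -0.4111, 0.2072]
tool_rot: [0.86, 0.51, -0.0, 0.0]
ft_force: [-0.1, -1.0, -0.4]
grip_width: 0.0856
grasp_force: 0.0
```

Call:
{"name": "drive_tool", "arguments": {
  "increments": [
    [[26,7,-3],[0,0,5.05],1],
    [[26,7,-3],[0,0,5.05],1],
    [[26,7,-3],[0,0,5.05],1],
    [[26,7,-3],[0,0,5.05],1],
    [[26,7,-3],[0,0,5.05],1],
    [[26,7,-3],[0,0,5.05],1],
    [[26,7,-3],[0,0,5.05],1],
    [[26,7,-3],[0,0,5.05],1]
  ]
}}

```text
clock: 4.53
eef_pos: [0.5942, -0.3551, 0.1829]
tool_rot: [0.631, 0.776, -0.0, -0.0]
ft_force: [0.1, -0.8, -0.5]
grip_width: 0.0858
grasp_force: 0.0
```

Call:
{"name": "drive_tool", "arguments": {
  "increments": [
    [[9,3,0],[0,0,0],1],
    [[0,0,-25],[0,0,0],1],
    [[0,0,-25],[0,0,0],1],
    [[0,0,-25],[0,0,0],1],
    [[0,0,-25],[0,0,0],1],
    [[0,0,-25],[0,0,0],1],
    [[0,0,-20],[0,0,0],1],
    [[0,0,-15],[0,0,0],1]
  ]
}}

```text
clock: 5.2
eef_pos: [0.6007, -0.3519, 0.0204]
tool_rot: [0.632, 0.775, -0.0, -0.002]
ft_force: [1.0, 0.4, 0.2]
grip_width: 0.0853
grasp_force: 0.0
```

Call:
{"name": "drive_tool", "arguments": {
  "increments": [
    [[0,0,0],[0,0,0],0],
    [[0,0,0],[0,0,0],0],
    [[0,0,0],[0,0,0],0],
    [[0,0,0],[0,0,0],0],
    [[0,0,0],[0,0,0],0],
    [[0,0,0],[0,0,0],0],
    [[0,0,0],[0,0,0],0],
    [[0,0,0],[0,0,0],0]
  ]
}}

```text
clock: 5.87
eef_pos: [0.6032, -0.3533, 0.0253]
tool_rot: [0.632, 0.775, 0.0, 0.002]
ft_force: [0.0, 0.2, 5.9]
grip_width: 0.0447
grasp_force: 61.7
```

Call:
{"name": "drive_tool", "arguments": {
  "increments": [
    [[0,0,10],[0,0,0],0],
    [[0,0,20],[0,0,0],0],
    [[0,0,25],[0,0,0],0],
    [[0,0,25],[0,0,0],0],
    [[0,0,25],[0,0,0],0],
    [[0,0,15],[0,0,0],0],
    [[0,0,0],[0,0,0],0],
    [[0,0,0],[0,0,0],0]
  ]
}}

```text
clock: 6.53
eef_pos: [0.6023, -0.3528, 0.1442]
tool_rot: [0.633, 0.775, 0.0, 0.001]
ft_force: [0.9, -0.5, -1.8]
grip_width: 0.0445
grasp_force: 61.3
```

Call:
{"name": "drive_tool", "arguments": {
  "increments": [
    [[-2,12,0],[0,0,0],0],
    [[-4,25,0],[0,0,-0.5],0],
    [[-4,25,0],[0,0,-0.5],0],
    [[-4,25,0],[0,0,-0.5],0],
    [[-4,25,0],[0,0,-0.5],0],
    [[-4,25,0],[0,0,-0.5],0],
    [[-4,25,0],[0,0,-0.5],0],
    [[-4,25,0],[0,0,-0.5],0]
  ]
}}

```text
clock: 7.2
eef_pos: [0.5698, -0.1639, 0.1406]
tool_rot: [0.656, 0.755, -0.001, -0.002]
ft_force: [0.4, 0.2, -0.4]
grip_width: 0.0445
grasp_force: 61.3
```

Call:
{"name": "drive_tool", "arguments": {
  "increments": [
    [[-4,25,0],[0,0,-0.5],0],
    [[-4,25,0],[0,0,-0.5],0],
    [[-4,25,0],[0,0,-0.5],0],
    [[-4,25,0],[0,0,-0.5],0],
    [[-4,25,0],[0,0,0],0],
    [[-4,25,0],[0,0,0],0],
    [[-4,25,0],[0,0,0],0],
    [[-4,25,0],[0,0,0],0]
  ]
}}

```text
clock: 7.87
eef_pos: [0.5378, 0.0354, 0.1409]
tool_rot: [0.669, 0.743, -0.002, -0.002]
ft_force: [0.8, 0.5, -1.3]
grip_width: 0.0442
grasp_force: 61.3
```

Call:
{"name": "drive_tool", "arguments": {
  "increments": [
    [[-6,25,0],[0,0,0],0],
    [[-6,25,0],[0,0,0],0],
    [[-6,25,0],[0,0,0],0],
    [[-6,25,0],[0,0,0],0],
    [[-6,25,0],[0,0,0],0],
    [[-4,25,0],[0,0,0],0],
    [[-2,12,0],[0,0,0],0],
    [[0,0,0],[0,0,0],0]
  ]
}}

```text
clock: 8.53
eef_pos: [0.5023, 0.1982, 0.1415]
tool_rot: [0.668, 0.745, -0.001, -0.001]
ft_force: [0.1, -0.1, -1.9]
grip_width: 0.0445
grasp_force: 61.3
```

Call:
{"name": "drive_tool", "arguments": {
  "increments": [
    [[5,-1,0],[0,0,0],0],
    [[0,0,-25],[0,0,0],0],
    [[0,0,-25],[0,0,0],0],
    [[0,0,-25],[0,0,0],0],
    [[0,0,-15],[0,0,0],0],
    [[0,0,-10],[0,0,0],0],
    [[0,0,-5],[0,0,0],0],
    [[0,0,0],[0,0,0],0]
  ]
}}

```text
clock: 9.2
eef_pos: [0.5087, 0.1941, 0.0372]
tool_rot: [0.669, 0.743, -0.001, -0.0]
ft_force: [-0.1, 0.4, -1.6]
grip_width: 0.0444
grasp_force: 61.3
```

Call:
{"name": "drive_tool", "arguments": {
  "increments": [
    [[0,0,-2],[0,0,0],0],
    [[0,0,0],[0,0,0],0]
  ]
}}

```text
clock: 9.37
eef_pos: [0.51, 0.1954, 0.0372]
tool_rot: [0.669, 0.743, 0.001, 0.0]
ft_force: [-0.0, 0.4, -1.6]
grip_width: 0.0442
grasp_force: 61.3
```

Call:
{"name": "drive_tool", "arguments": {
  "increments": [
    [[0,1,-2],[0,0,0],0],
    [[0,0,0],[0,0,0],0],
    [[0,0,0],[0,0,0],0]
  ]
}}

```text
clock: 9.62
eef_pos: [0.5093, 0.1966, 0.0348]
tool_rot: [0.669, 0.743, 0.0, 0.0]
ft_force: [0.3, -0.4, -0.7]
grip_width: 0.0445
grasp_force: 61.3
```

Call:
{"name": "drive_tool", "arguments": {
  "increments": [
    [[0,0,-1],[0,0,0],0],
    [[0,0,0],[0,0,0],0],
    [[0,0,0],[0,0,0],0]
  ]
}}

```text
clock: 9.87
eef_pos: [0.5094, 0.1967, 0.0343]
tool_rot: [0.669, 0.743, 0.001, 0.0]
ft_force: [-1.3, 0.2, 5.2]
grip_width: 0.045
grasp_force: 61.9
```

Contact on the pocket floor (+5 N, height matches the pocket floor). I'll release and go to the square bottle.

Call:
{"name": "drive_tool", "arguments": {
  "increments": [
    [[0,0,0],[0,0,0],0.8],
    [[0,0,0],[0,0,0],0.8],
    [[0,0,0],[0,0,0],0.8],
    [[0,0,0],[0,0,0],0.8],
    [[0,0,20],[0,0,0],0.8],
    [[0,0,30],[0,0,0],0.8],
    [[0,0,35],[0,0,0],1],
    [[0,0,35],[0,0,0],1]
  ]
}}

```text
clock: 10.53
eef_pos: [0.5082, 0.196, 0.1537]
tool_rot: [0.669, 0.743, -0.001, -0.001]
ft_force: [1.6, -0.4, 0.1]
grip_width: 0.0856
grasp_force: 0.0
```

Call:
{"name": "drive_tool", "arguments": {
  "increments": [
    [[3,-20,0],[0,0,0],1],
    [[5,-30,0],[0,0,0],1],
    [[5,-30,0],[0,0,0],1],
    [[5,-30,0],[0,0,0],1],
    [[5,-30,0],[0,0,0.5],1],
    [[5,-30,0],[0,0,0.5],1],
    [[5,-30,0],[0,0,0.5],1],
    [[5,-30,0],[0,0,0.5],1]
  ]
}}

```text
clock: 11.2
eef_pos: [0.5469, -0.0351, 0.1531]
tool_rot: [0.656, 0.755, -0.0, -0.0]
ft_force: [-0.2, -0.3, -0.1]
grip_width: 0.0855
grasp_force: 0.0
```

Call:
{"name": "drive_tool", "arguments": {
  "increments": [
    [[5,-30,0],[0,0,0.5],1],
    [[5,-30,0],[0,0,0.5],1],
    [[5,-30,0],[0,0,0.5],1],
    [[5,-30,0],[0,0,0.5],1],
    [[6,-30,0],[0,0,0.5],1],
    [[10,-22,0],[0,0,0.5],1],
    [[5,-10,0],[0,0,0],1],
    [[0,0,0],[0,0,0],1]
  ]
}}

```text
clock: 11.87
eef_pos: [0.5884, -0.2185, 0.1525]
tool_rot: [0.637, 0.771, -0.0, 0.0]
ft_force: [-0.3, -0.4, 0.2]
grip_width: 0.0851
grasp_force: 0.0
```

Run:
```python
from fit import *
p=snap('top','t2.png');q=snap('side','s2.png');o=get_obs();print(np.round(o['eef_pos'],4),np.round(o['tool_rot'],3))
for n,g,dz in(('round_bottle',(.507,.197),.009),('square_bottle',(.584,-.216,.2),0)):
    for v in(p,q):
        for r in silhouettes(n,v)[:2]:
            b=fit(n,[(v,r['region'].astype(float))],g,dz);print(n,round(r['conf'],2),np.round(b.x,4),round(b.fun,2))
```

```text
[ 0.5875 -0.2156  0.1526] [ 0.636  0.772 -0.    -0.001]
round_bottle 0.93 [0.5089 0.199  0.1118] 0.04
round_bottle 0.9 [0.509  0.1975 0.1504] 0.05
square_bottle 0.9 [ 0.5854 -0.2093  0.3025] 0.94
square_bottle 0.45 [ 0.3716 -0.0241  1.5541] 4.4
square_bottle 0.76 [ 0.5838 -0.2155  0.2595] 0.12
```

Short bottle is seated. Grasping the square bottle.

Call:
{"name": "drive_tool", "arguments": {
  "increments": [
    [[-4,0,0],[0,0,0],1],
    [[0,0,-25],[0,0,0],1],
    [[0,0,-25],[0,0,0],1],
    [[0,0,-25],[0,0,0],1],
    [[0,0,-25],[0,0,0],1],
    [[0,0,-18],[0,0,0],1],
    [[0,0,-12],[0,0,0],1],
    [[0,0,0],[0,0,0],1]
  ]
}}

```text
clock: 12.83
eef_pos: [0.5816, -0.2143, 0.0204]
tool_rot: [0.636, 0.772, -0.001, -0.003]
ft_force: [-0.3, 0.6, -0.3]
grip_width: 0.0853
grasp_force: 0.0
```

Call:
{"name": "drive_tool", "arguments": {
  "increments": [
    [[0,0,0],[0,0,0],0],
    [[0,0,0],[0,0,0],0],
    [[0,0,0],[0,0,0],0],
    [[0,0,0],[0,0,0],0],
    [[0,0,0],[0,0,0],0],
    [[0,0,0],[0,0,0],0],
    [[0,0,0],[0,0,0],0],
    [[0,0,0],[0,0,0],0]
  ]
}}

```text
clock: 13.5
eef_pos: [0.5855, -0.2162, 0.0254]
tool_rot: [0.636, 0.772, 0.001, 0.002]
ft_force: [-0.8, 0.9, 6.5]
grip_width: 0.0433
grasp_force: 61.6
```

Call:
{"name": "drive_tool", "arguments": {
  "increments": [
    [[0,0,10],[0,0,0],0],
    [[0,0,20],[0,0,0],0],
    [[0,0,25],[0,0,0],0],
    [[0,0,25],[0,0,0],0],
    [[0,0,25],[0,0,0],0],
    [[0,0,15],[0,0,0],0],
    [[0,0,0],[0,0,0],0],
    [[0,0,0],[0,0,0],0]
  ]
}}

```text
clock: 14.17
eef_pos: [0.5843, -0.2158, 0.1442]
tool_rot: [0.636, 0.772, 0.0, 0.001]
ft_force: [-0.3, 0.3, -2.4]
grip_width: 0.0434
grasp_force: 61.1
```

Call:
{"name": "drive_tool", "arguments": {
  "increments": [
    [[-2,12,0],[0,0,0],0],
    [[-5,25,0],[0,0,-0.5],0],
    [[-5,25,0],[0,0,-0.5],0],
    [[-5,25,0],[0,0,-0.5],0],
    [[-5,25,0],[0,0,-0.5],0],
    [[-5,25,0],[0,0,-0.5],0],
    [[-5,25,0],[0,0,-0.5],0],
    [[-5,25,0],[0,0,-0.5],0]
  ]
}}

```text
clock: 14.83
eef_pos: [0.5445, -0.0266, 0.1411]
tool_rot: [0.659, 0.752, -0.001, -0.002]
ft_force: [-0.2, -0.1, -1.4]
grip_width: 0.0429
grasp_force: 61.0
```

Call:
{"name": "drive_tool", "arguments": {
  "increments": [
    [[-5,25,0],[0,0,-0.5],0],
    [[-5,25,0],[0,0,-0.5],0],
    [[-5,25,0],[0,0,0],0],
    [[-5,25,0],[0,0,0],0],
    [[-5,20,0],[0,0,0],0],
    [[-2,9,0],[0,0,0],0],
    [[0,0,0],[0,0,0],0],
    [[0,0,0],[0,0,0],0]
  ]
}}

```text
clock: 15.5
eef_pos: [0.519, 0.1004, 0.1422]
tool_rot: [0.665, 0.747, -0.001, -0.0]
ft_force: [0.2, 0.1, -2.6]
grip_width: 0.043
grasp_force: 61.0
```

Call:
{"name": "drive_tool", "arguments": {
  "increments": [
    [[-1,0,0],[0,0,0],0],
    [[0,0,-25],[0,0,0],0],
    [[0,0,-25],[0,0,0],0],
    [[0,0,-25],[0,0,0],0],
    [[0,0,-15],[0,0,0],0],
    [[0,0,-10],[0,0,0],0],
    [[0,0,-5],[0,0,0],0],
    [[0,0,0],[0,0,0],0]
  ]
}}

```text
clock: 16.17
eef_pos: [0.5186, 0.0995, 0.0374]
tool_rot: [0.666, 0.746, -0.001, -0.0]
ft_force: [-0.4, -0.4, -2.3]
grip_width: 0.0431
grasp_force: 61.2
```

Call:
{"name": "drive_tool", "arguments": {
  "increments": [
    [[0,0,-2],[0,0,0],0],
    [[0,0,0],[0,0,0],0],
    [[0,0,0],[0,0,0],0]
  ]
}}

```text
clock: 16.42
eef_pos: [0.5199, 0.1004, 0.0373]
tool_rot: [0.666, 0.746, 0.001, 0.001]
ft_force: [0.5, -0.0, -2.4]
grip_width: 0.0433
grasp_force: 61.2
```

Call:
{"name": "drive_tool", "arguments": {
  "increments": [
    [[0,0,-1],[0,0,0],0],
    [[0,0,0],[0,0,0],0],
    [[0,0,0],[0,0,0],0]
  ]
}}

```text
clock: 16.67
eef_pos: [0.5192, 0.1005, 0.0357]
tool_rot: [0.666, 0.746, 0.0, 0.0]
ft_force: [-0.2, 0.3, -1.8]
grip_width: 0.0439
grasp_force: 61.2
```

Call:
{"name": "drive_tool", "arguments": {
  "increments": [
    [[0,0,-2],[0,0,0],0],
    [[0,0,0],[0,0,0],0],
    [[0,0,0],[0,0,0],0]
  ]
}}

```text
clock: 16.92
eef_pos: [0.5195, 0.1006, 0.0343]
tool_rot: [0.666, 0.746, 0.001, 0.0]
ft_force: [-0.9, 0.1, 5.7]
grip_width: 0.0437
grasp_force: 61.6
```

Seated. Release, then the vial.

Call:
{"name": "drive_tool", "arguments": {
  "increments": [
    [[0,0,0],[0,0,0],0.8],
    [[0,0,0],[0,0,0],0.8],
    [[0,0,0],[0,0,0],0.8],
    [[0,0,0],[0,0,0],0.8],
    [[0,0,20],[0,0,0],0.8],
    [[0,0,30],[0,0,0],0.8],
    [[0,0,35],[0,0,0],0.8],
    [[0,0,20],[0,0,0],0.8]
  ]
}}

```text
clock: 17.58
eef_pos: [0.5202, 0.1006, 0.1413]
tool_rot: [0.666, 0.746, 0.001, 0.001]
ft_force: [0.1, -0.5, -0.2]
grip_width: 0.0685
grasp_force: 0.0
```

Call:
{"name": "drive_tool", "arguments": {
  "increments": [
    [[10,-28,0],[0,0,0],0.8],
    [[10,-28,0],[0,0,0],0.8],
    [[10,-28,0],[0,0,0],0.8],
    [[10,-28,0],[0,0,0],0.8],
    [[10,-28,0],[0,0,0],0.8],
    [[10,-28,0],[0,0,0],0.8],
    [[8,-16,0],[0,0,0],0.8],
    [[0,0,0],[0,0,0],0.8]
  ]
}}

```text
clock: 18.25
eef_pos: [0.5882, -0.0874, 0.1379]
tool_rot: [0.667, 0.745, -0.0, 0.001]
ft_force: [0.2, 0.1, 0.2]
grip_width: 0.0684
grasp_force: 0.0
```

Run:
```python
from fit import *
p=snap('top','t3.png');q=snap('side','s3.png');o=get_obs();print(np.round(o['eef_pos'],4),np.round(o['tool_rot'],3))
for n,g,dz in(('square_bottle',(.518,.1,.11),.009),('vial',(.587,-.084),0),('round_bottle',(.508,.197),.009)):
    for v in(p,q):
        for r in silhouettes(n,v)[:2]:
            b=fit(n,[(v,r['region'].astype(float))],g,dz);print(n,round(r['conf'],2),np.round(b.x,4),round(b.fun,2))
```

```text
[ 0.5867 -0.0842  0.1377] [ 0.666  0.746 -0.    -0.001]
square_bottle 0.76 [0.5201 0.1004 0.0983] 0.05
square_bottle 0.98 [0.5202 0.0993 0.1312] 0.06
vial 0.76 [ 0.5865 -0.0855 -0.1258] 0.11
vial 0.28 [ 0.9151 -1.4182  4.6856] 1.0
round_bottle 0.66 [0.5091 0.1989 0.08  ] 0.04
round_bottle 0.88 [0.5092 0.1984 0.1669] 0.05
```

Call:
{"name": "drive_tool", "arguments": {
  "increments": [
    [[0,-0.5,-20],[0,0,0],0.8],
    [[0,0,-25],[0,0,0],0.8],
    [[0,0,-25],[0,0,0],0.8],
    [[0,0,-22],[0,0,0],0.8],
    [[0,0,-15],[0,0,0],0.8],
    [[0,0,-8],[0,0,0],0.8],
    [[0,0,0],[0,0,0],0.8],
    [[0,0,0],[0,0,0],0.8]
  ]
}}

```text
clock: 19.32
eef_pos: [0.5871, -0.0838, 0.0236]
tool_rot: [0.665, 0.746, 0.0, -0.0]
ft_force: [-0.6, 0.0, 0.5]
grip_width: 0.0682
grasp_force: 0.0
```

Call:
{"name": "drive_tool", "arguments": {
  "increments": [
    [[0,0,0],[0,0,0],0],
    [[0,0,0],[0,0,0],0],
    [[0,0,0],[0,0,0],0],
    [[0,0,0],[0,0,0],0],
    [[0,0,0],[0,0,0],0],
    [[0,0,0],[0,0,0],0],
    [[0,0,0],[0,0,0],0],
    [[0,0,0],[0,0,0],0]
  ]
}}

```text
clock: 19.98
eef_pos: [0.5879, -0.0843, 0.0246]
tool_rot: [0.666, 0.746, 0.001, 0.001]
ft_force: [-0.5, -0.0, 6.2]
grip_width: 0.0225
grasp_force: 58.7
```

Call:
{"name": "drive_tool", "arguments": {
  "increments": [
    [[0,0,10],[0,0,0],0],
    [[0,0,20],[0,0,0],0],
    [[0,0,25],[0,0,0],0],
    [[0,0,25],[0,0,0],0],
    [[0,0,25],[0,0,0],0],
    [[0,0,15],[0,0,0],0],
    [[0,0,0],[0,0,0],0],
    [[0,0,0],[0,0,0],0]
  ]
}}

```text
clock: 20.65
eef_pos: [0.5874, -0.0842, 0.1442]
tool_rot: [0.666, 0.746, 0.001, 0.001]
ft_force: [-0.2, 0.9, -1.4]
grip_width: 0.0225
grasp_force: 58.7
```

Call:
{"name": "drive_tool", "arguments": {
  "increments": [
    [[2,15,0],[0,0,0],0],
    [[4,28,0],[0,0,0],0],
    [[4,28,0],[0,0,0],0],
    [[4,28,0],[0,0,0],0],
    [[4,28,0],[0,0,0],0],
    [[4,28,0],[0,0,0],0],
    [[4,26,0],[0,0,0],0],
    [[2,14,0],[0,0,0],0]
  ]
}}

```text
clock: 21.32
eef_pos: [0.6137, 0.1136, 0.1408]
tool_rot: [0.665, 0.747, -0.001, -0.002]
ft_force: [-0.9, 0.0, -0.4]
grip_width: 0.0226
grasp_force: 58.7
```

Call:
{"name": "drive_tool", "arguments": {
  "increments": [
    [[0,0,0],[0,0,0],0],
    [[0,0,-25],[0,0,0],0],
    [[0,0,-25],[0,0,0],0],
    [[0,0,-20],[0,0,0],0],
    [[0,0,-10],[0,0,0],0],
    [[0,0,0],[0,0,0],0],
    [[0,0,0],[0,0,0],0]
  ]
}}

```text
clock: 21.9
eef_pos: [0.6144, 0.1099, 0.0627]
tool_rot: [0.666, 0.746, -0.001, -0.001]
ft_force: [0.4, 1.1, 0.2]
grip_width: 0.0225
grasp_force: 58.8
```

Position is within 2 mm of the pocket centre; lowering.

Call:
{"name": "drive_tool", "arguments": {
  "increments": [
    [[1,1,-12],[0,0,0],0],
    [[0,0,-10],[0,0,0],0],
    [[0,0,-4],[0,0,0],0],
    [[0,0,0],[0,0,0],0],
    [[0,0,0],[0,0,0],0]
  ]
}}

```text
clock: 22.32
eef_pos: [0.6157, 0.1119, 0.037]
tool_rot: [0.666, 0.746, -0.0, -0.0]
ft_force: [1.5, 0.2, -0.9]
grip_width: 0.0221
grasp_force: 58.8
```

Call:
{"name": "drive_tool", "arguments": {
  "increments": [
    [[0,0,-2],[0,0,0],0],
    [[0,0,0],[0,0,0],0],
    [[0,0,0],[0,0,0],0]
  ]
}}

```text
clock: 22.57
eef_pos: [0.6162, 0.112, 0.0356]
tool_rot: [0.666, 0.746, 0.0, 0.0]
ft_force: [-1.0, 1.1, -0.9]
grip_width: 0.0229
grasp_force: 58.8
```

Call:
{"name": "drive_tool", "arguments": {
  "increments": [
    [[0,0,-2],[0,0,0],0],
    [[0,0,0],[0,0,0],0],
    [[0,0,0],[0,0,0],0]
  ]
}}

```text
clock: 22.82
eef_pos: [0.6164, 0.112, 0.0337]
tool_rot: [0.666, 0.746, 0.0, 0.0]
ft_force: [1.6, -0.2, 0.5]
grip_width: 0.0225
grasp_force: 58.8
```

Call:
{"name": "drive_tool", "arguments": {
  "increments": [
    [[0,0,0],[0,0,0],0.6],
    [[0,0,0],[0,0,0],0.6],
    [[0,0,0],[0,0,0],0.6],
    [[0,0,0],[0,0,0],0.6],
    [[0,0,20],[0,0,0],0.6],
    [[0,0,30],[0,0,0],0.6],
    [[0,0,35],[0,0,0],1],
    [[0,0,20],[0,0,0],1]
  ]
}}

```text
clock: 23.48
eef_pos: [0.6172, 0.1121, 0.1419]
tool_rot: [0.666, 0.746, 0.002, 0.001]
ft_force: [0.7, 0.0, -0.3]
grip_width: 0.0735
grasp_force: 0.0
```

Call:
{"name": "drive_tool", "arguments": {
  "increments": [
    [[-18,-20,0],[0,0,-5],1],
    [[-18,-20,0],[0,0,-5],1],
    [[-18,-20,0],[0,0,-5],1],
    [[-18,-20,0],[0,0,-5],1],
    [[-18,-20,0],[0,0,-5],1],
    [[-18,-20,0],[0,0,-5],1],
    [[-18,-20,0],[0,0,-5],1],
    [[-18,-20,0],[0,0,-5],1]
  ]
}}

```text
clock: 24.15
eef_pos: [0.4709, -0.0489, 0.1384]
tool_rot: [0.882, 0.472, 0.0, 0.0]
ft_force: [0.6, -0.0, -0.3]
grip_width: 0.0857
grasp_force: 0.0
```

Call:
{"name": "drive_tool", "arguments": {
  "increments": [
    [[-18,-18,0],[0,0,-5],1],
    [[-5,0,0],[0,0,0],1],
    [[0,0,0],[0,0,0],1]
  ]
}}

```text
clock: 24.4
eef_pos: [0.4475, -0.0667, 0.1384]
tool_rot: [0.901, 0.434, -0.0, -0.0]
ft_force: [0.5, 0.9, 0.1]
grip_width: 0.0856
grasp_force: 0.0
```

Run:
```python
from fit import *
p=snap('top','t4.png');q=snap('side','s4.png');o=get_obs();print(np.round(o['eef_pos'],4),np.round(o['tool_rot'],3))
for n,g,dz in(('vial',(.6155,.111),.009),('tip_box',(.45,-.067,-.675),0)):
    for v in(p,q):
        for r in silhouettes(n,v)[:2]:
            b=fit(n,[(v,r['region'].astype(float))],g,dz);print(n,round(r['conf'],2),np.round(b.x,4),round(b.fun,2))
```

```text
[ 0.4496 -0.0659  0.1387] [0.9   0.435 0.001 0.   ]
vial 0.54 [ 0.6165  0.1133 -0.0187] 0.08
vial 0.51 [0.6178 0.1087 0.1653] 0.12
tip_box 0.77 [ 0.45   -0.0674 -0.7017] 0.07
```

Call:
{"name": "drive_tool", "arguments": {
  "increments": [
    [[0,-1,-20],[0,0,-0.8],1],
    [[0,0,-25],[0,0,0],1],
    [[0,0,-25],[0,0,0],1],
    [[0,0,-25],[0,0,0],1],
    [[0,0,-15],[0,0,0],1],
    [[0,0,-10],[0,0,0],1],
    [[0,0,-2],[0,0,0],1],
    [[0,0,0],[0,0,0],1]
  ]
}}

```text
clock: 25.37
eef_pos: [0.4487, -0.0666, 0.0155]
tool_rot: [0.903, 0.429, -0.001, -0.001]
ft_force: [-0.3, 1.4, 0.2]
grip_width: 0.0852
grasp_force: 0.0
```

Call:
{"name": "drive_tool", "arguments": {
  "increments": [
    [[0,0,0],[0,0,0],0],
    [[0,0,0],[0,0,0],0],
    [[0,0,0],[0,0,0],0],
    [[0,0,0],[0,0,0],0],
    [[0,0,0],[0,0,0],0],
    [[0,0,0],[0,0,0],0]
  ]
}}

```text
clock: 25.87
eef_pos: [0.4503, -0.0672, 0.0175]
tool_rot: [0.904, 0.428, 0.001, 0.001]
ft_force: [0.1, 0.4, 5.2]
grip_width: 0.0634
grasp_force: 66.6
```

Call:
{"name": "drive_tool", "arguments": {
  "increments": [
    [[0,0,10],[0,0,0],0],
    [[0,0,20],[0,0,0],0],
    [[0,0,25],[0,0,0],0],
    [[0,0,25],[0,0,0],0],
    [[0,0,25],[0,0,0],0],
    [[0,0,15],[0,0,0],0],
    [[0,0,0],[0,0,0],0],
    [[0,0,0],[0,0,0],0]
  ]
}}

```text
clock: 26.53
eef_pos: [0.4494, -0.0672, 0.1368]
tool_rot: [0.904, 0.428, 0.001, 0.001]
ft_force: [-0.4, 0.2, -0.8]
grip_width: 0.0632
grasp_force: 65.9
```

Call:
{"name": "drive_tool", "arguments": {
  "increments": [
    [[8,14,0],[0,0,3],0],
    [[13,23,0],[0,0,4],0],
    [[13,23,0],[0,0,4],0],
    [[13,23,0],[0,0,4],0],
    [[13,23,0],[0,0,4],0],
    [[13,23,0],[0,0,4],0],
    [[13,23,0],[0,0,4],0],
    [[13,23,0],[0,0,4],0]
  ]
}}

```text
clock: 27.2
eef_pos: [0.547, 0.1088, 0.1338]
tool_rot: [0.755, 0.656, -0.002, -0.001]
ft_force: [0.1, -0.7, -1.0]
grip_width: 0.0634
grasp_force: 65.8
```

Call:
{"name": "drive_tool", "arguments": {
  "increments": [
    [[13,23,0],[0,0,4],0],
    [[13,23,0],[0,0,4],0],
    [[13,23,0],[0,0,4],0],
    [[13,23,0],[0,0,2.5],0],
    [[5,8,0],[0,0,0],0],
    [[0,0,0],[0,0,0],0],
    [[0,0,0],[0,0,0],0]
  ]
}}

```text
clock: 27.78
eef_pos: [0.6037, 0.2073, 0.1341]
tool_rot: [0.668, 0.744, -0.002, -0.001]
ft_force: [-0.7, 0.4, 0.4]
grip_width: 0.0633
grasp_force: 65.9
```

Call:
{"name": "drive_tool", "arguments": {
  "increments": [
    [[1,1,-15],[0,0,0],0],
    [[0,0,-25],[0,0,0],0],
    [[0,0,-25],[0,0,0],0],
    [[0,0,-20],[0,0,0],0],
    [[0,0,-12],[0,0,0],0],
    [[0,0,-8],[0,0,0],0],
    [[0,0,0],[0,0,0],0],
    [[0,0,0],[0,0,0],0]
  ]
}}

```text
clock: 28.45
eef_pos: [0.6061, 0.2083, 0.0317]
tool_rot: [0.668, 0.744, 0.0, 0.0]
ft_force: [-0.4, -0.1, -0.6]
grip_width: 0.0627
grasp_force: 65.9
```

Call:
{"name": "drive_tool", "arguments": {
  "increments": [
    [[0,0,-2],[0,0,0],0],
    [[0,0,0],[0,0,0],0],
    [[0,0,0],[0,0,0],0]
  ]
}}

```text
clock: 28.7
eef_pos: [0.6067, 0.2092, 0.0305]
tool_rot: [0.668, 0.744, 0.001, 0.001]
ft_force: [0.2, 0.3, -0.7]
grip_width: 0.0631
grasp_force: 65.9
```

Call:
{"name": "drive_tool", "arguments": {
  "increments": [
    [[-1,-1,-3],[0,0,0],0],
    [[0,0,0],[0,0,0],0],
    [[0,0,0],[0,0,0],0]
  ]
}}

```text
clock: 28.95
eef_pos: [0.6051, 0.2079, 0.0266]
tool_rot: [0.668, 0.744, 0.0, 0.0]
ft_force: [0.5, -0.2, 1.3]
grip_width: 0.0632
grasp_force: 65.9
```

Call:
{"name": "drive_tool", "arguments": {
  "increments": [
    [[0,0,-1],[0,0,0],0],
    [[0,0,0],[0,0,0],0],
    [[0,0,0],[0,0,0],0]
  ]
}}

```text
clock: 29.2
eef_pos: [0.6052, 0.2079, 0.0265]
tool_rot: [0.668, 0.744, 0.0, 0.0]
ft_force: [-1.7, -0.7, 5.4]
grip_width: 0.063
grasp_force: 66.4
```

Seated. Release, rise and clear the view.

Call:
{"name": "drive_tool", "arguments": {
  "increments": [
    [[0,0,0],[0,0,0],1],
    [[0,0,0],[0,0,0],1],
    [[0,0,0],[0,0,0],1],
    [[0,0,0],[0,0,0],1],
    [[0,0,20],[0,0,0],1],
    [[0,0,35],[0,0,0],1],
    [[0,0,40],[0,0,0],1],
    [[0,0,35],[0,0,0],1]
  ]
}}

```text
clock: 29.87
eef_pos: [0.6047, 0.2078, 0.1567]
tool_rot: [0.668, 0.744, -0.0, -0.0]
ft_force: [1.4, 0.0, 1.6]
grip_width: 0.0851
grasp_force: 0.0
```

Call:
{"name": "drive_tool", "arguments": {
  "increments": [
    [[-25,-30,5],[0,0,0],1],
    [[-25,-30,5],[0,0,0],1],
    [[-25,-30,5],[0,0,0],1],
    [[-25,-30,5],[0,0,0],1],
    [[-25,-30,5],[0,0,0],1],
    [[-25,-30,5],[0,0,0],1],
    [[-25,-30,5],[0,0,0],1],
    [[-25,-30,5],[0,0,0],1]
  ]
}}

```text
clock: 30.53
eef_pos: [0.4035, -0.0332, 0.1955]
tool_rot: [0.667, 0.745, 0.0, 0.0]
ft_force: [0.5, -1.0, 0.4]
grip_width: 0.0851
grasp_force: 0.0
```

Run:
```python
from fit import *
p=snap('top','t5.png');q=snap('side','s5.png');o=get_obs();print(np.round(o['eef_pos'],4))
for n,g,dz in(('round_bottle',(.507,.197),.009),('square_bottle',(.518,.1,.11),.009),('tip_box',(.605,.208,.11),.009),('vial',(.6155,.111),.009),('tall_bottle',(.444,-.221),0),('flat_box',(.467,-.343,.3),0)):
    for v in(p,q):
        for r in silhouettes(n,v)[:1]:
            b=fit(n,[(v,r['region'].astype(float))],g,dz);print(n,round(r['conf'],2),np.round(b.x,4),round(b.fun,2))
a=cv2.imread('pics/t5.png')[150:310,120:480];b=cv2.imread('pics/s5.png')[100:340,160:400]
cv2.imwrite('pics/f.png',np.hstack([cv2.resize(a,(450,200)),cv2.resize(b,(350,350))[75:275]]) if 0 else cv2.resize(b,(600,600),interpolation=cv2.INTER_CUBIC))
```

```text
[ 0.4016 -0.0351  0.196 ]
round_bottle 0.74 [0.5269 0.1664 0.0428] 0.81
round_bottle 0.58 [0.5102 0.1976 0.0603] 0.07
square_bottle 0.98 [0.5199 0.1012 0.1631] 0.16
square_bottle 0.81 [0.5198 0.0997 0.1712] 0.07
tip_box 0.84 [0.605  0.2088 0.1372] 0.07
tip_box 0.98 [0.6052 0.2074 0.1013] 0.07
vial 0.63 [ 0.6158  0.1128 -0.0874] 0.25
vial 0.68 [0.6162 0.1112 0.1194] 0.12
tall_bottle 0.59 [ 0.444  -0.2192  0.105 ] 0.04
tall_bottle 0.64 [ 0.4431 -0.2168  0.0391] 0.39
flat_box 0.81 [ 0.467  -0.3436  0.3162] 0.08
flat_box 0.49 [ 1.0995 -1.2222 -0.1833] 1.0
```

View pics/f.png

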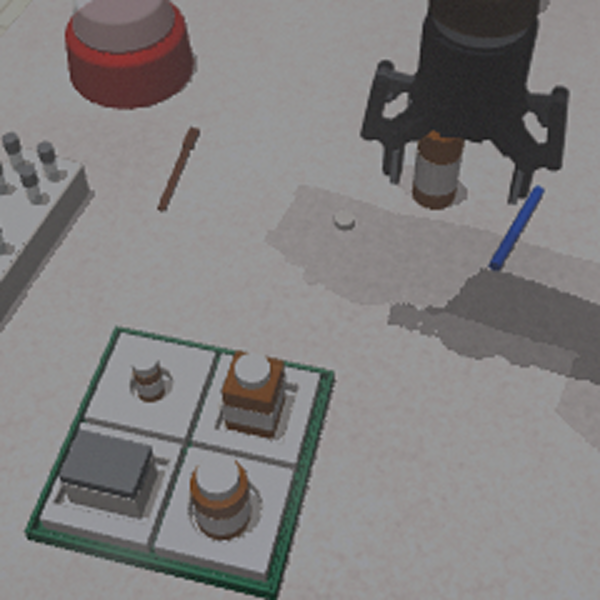

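All four stand upright in their own pockets: vial (148,380), square (253,395), tip box (108,475) and short bottle (220,497). The tall bottle at (438,170) and the flat box have not moved.

```bash
python3 -c "
from workcell import job_done;print(job_done())"
```

```text
the job is handed in; nothing more can be done
None
```

I've handed the job in: all four items stand upright and fully down in their own pockets, each within about 3 mm of centre by the cameras; the tall bottle and flat box were left where they stood, and it took about 31 s (the hand-in gave no verdict).

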